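# Fit and lock the loop-back plug on the analyser's junction box

### The arm

A 7-joint arm with a two-finger parallel gripper is mounted at the origin on the work surface. World frame = base frame: x ahead of the robot, y to its left, z up, the work surface at z = 0. Lengths are in m, angles in rad, forces in N, time in s.
With the tool pointing down it reaches from about 0.4 to 0.85 m from the base axis. Payload 4.5 kg.
Tool frame: the origin (TCP) lies between the finger pads; the fingertips stand 11 mm ahead of it and the grasp point (between the pads) lies 8 mm behind it (r.tip_reach is the distance from the TCP to the fingertips, in m); x points along the fingers, y is the direction in which the jaws open and shut, and the axes are right-handed (so a half turn about x gives the same grasp; the last joint's range is limited). The gripper opens to 88 mm and grips with 3 to 60 N. Pads are 18 mm wide; open, the fingers measure 123 mm over their backs; the gripper's body (75 mm by 187 mm) begins 45 mm behind the grasp point.
Start: joints at [1.312, 0.689, -0.195, 1.565, 0.157, 0.902, -0.215], TCP at [0.18, -0.598, 0.227] pointing down, gripper open.
Joint ranges: [-3.01, 3.01], [-0.46, 2.08], [-1.47, 1.51], [0.13, 2.56], [-1, 4.14], [0.04, 2.09], [-2.66, 2.66]. Speed limits (rad/s): [2.57, 2.57, 3.14, 3.14, 3.14, 3.14, 3.14].

### API

Orientations are given as a unit quaternion [x, y, z, w].
In Python, from plant import r gives the robot as it stands.
- The arm moves only by the tool drive_tool, never from a script. Its argument "deltas" is a list of rows, each a list of 3 entries, a list of its own where there are three numbers: the turn, a rotation vector about the tool's x, y, z in degrees, then the shift along the tool's x, y, z in cm, then the finger opening in cm, from 0 to 8.81. A call has 1 to 12 rows; each row shifts and turns the commanded pose from where the row before left it, along the tool's axes as they then stand; what a row does not reach is not made up. A row lasts 1/12 s, in which the tool goes at most 41.7 mm and 7.16 degrees, less where a joint would pass 70% of its speed; a pose out of reach is approached as far as the arm can. A call is refused whole if a number of a shift passes 4.17 or a number of a turn 7.16, either way. A call with a gripper value outside its range is refused whole. The fingers move at their own pace and stop on an object; "force" is the grip in N (left out, the last holds). Time passes only in rows, so rows that do not move let the fingers close. It gives the time, the measured TCP pose, the force and the opening at its end, in the units of the state.
- r.get_state(): the state, without advancing time (a new reading comes with each control period).
- r.snapshot(name): name is "scene" or "top"; returns a dict with "color" (400x640x3 uint8, red, green, blue), "fov_y" (degrees; the focal length in pixels is half the picture's height over the tangent of half this angle, whatever the lens; pixels are square), "cx", "cy" (the principal point, pixels), "extrinsics" (4x4, takes a point from world to camera coordinates). Camera axes: x right, y up, looking along -z (the intrinsics and any distortion apply to the point x, -y, -z); pixel columns grow to the right and rows downward; lengths in m; the calibration is good to about 2 mm. A picture is of the moment at which its call begins. There is no depth.
- r.finish_job(): hands the job in, once; it reports no verdict.
The state is a dict: "clock": time; "q": joint angles; "qd": joint speeds; "joint_torque": joint torques, N m; "tool_pos": TCP position; "eef_rot": TCP orientation; "contact_force": force on the tool from outside, world axes, zero at the start; "moment": the same for the moment, N m; "opening": opening from 0.0 (shut) to 1.0 (fully open).
Only numpy, scipy, OpenCV 4.12 (cv2) and the standard library are available. Lean on these libraries where they do the work, as an engineer would, in place of code of your own. Each camera call takes 0.05 s, during which the arm holds its last target. There are 200 camera calls.

### The job

Fit the red-topped loop-back plug onto the connector of the grey junction box, which is not screwed down exactly at its nominal place, so feel for the seat; press the plug gently fully home onto the flange, then push the connector's yellow locking lever over with a fingertip until it snaps shut over the plug's pegs. Touch the box, connector and lever only with the fingers or the plug, never push on them with more than 30 N, and leave the other things on the bench where they are.

Things in the scene. Friction and masses are not known exactly. Their poses are not given: they have to be found in the camera images.
- jbox: Junction box, fixed: grey enclosure 170 (x) x 230 (y) x 45 mm high. Origin: centre of its underside, z up, top at z = 45 mm. On its top stands the connector, long side along the box's y. The connector sits in an oversize cut-out, screwed down up to 6 mm off its nominal place in box x and, separately, in y (no twist, heights exact, does not give): feel or look for it.
- seat (a point): Nominal centre of the connector's flange top (box x = 10, y = 0, z = 53 mm; box's axes); the true one is up to 6 mm off in x and in y. Flange 50 (x) x 114 (y) mm, its top 8 mm above the box's top; at each y end, flush with it, a bearing lug 16 mm wide in x, 5 thick, rises to 16 mm above the box's top. The plug is fully home when its underside sits on the flange (a hard stop).
- collar (a point): Nominal centre of the collar's top, 18 mm above the flange, off like seat. Collar 32 (x) x 78 (y) mm, top edges rounded 2 mm. The plug's skirt goes over it with 0.9 mm play per side. A black pin insert 22 x 58 mm stands 6 mm above the collar; the plug meets it 5.5 mm before home and must push it down against about 6 N of friction. It does not spring back.
- bar (a point): Nominal middle of the lever's bar while open (fixed to the box; off like seat): 57 mm from the connector's centre towards box -x, 93 mm above the box's underside. The bar, 8 mm dia, 99 mm long, runs along y, with a black grip 12 x 50 x 9 mm at its middle. Two arms at y = +-49.5 mm, 3 mm thick, join it to a pivot axis along y at the connector's centre, level with the flange top.
- lever (a joint): Yellow locking lever: 0 = open, 0.524 rad = shut. Its bar turns from -x in and up to the plug, radius 70 mm: open it leans 55 deg from vertical, shut 25 deg (bar 30 mm from the centre). Pushed along its arc (a merely level push can jam) the bar takes about 6 N at first, nothing from 0.20 rad (over centre); then it snaps shut. Shut, it hooks over the plug's pegs; if the plug is not home it strikes them.
- plug: Loop-back plug: light grey metal hood, red plate and round red cap (24 mm dia, 7 mm high) on top, 110 to 225 g, upright on the bench. 40 (x) x 86 (y) x 55 mm high, 62 with cap. Origin: centre of underside, z up. Grip its flat long sides (40 mm apart in x) at z = 35 to 45 mm. Hollow below, 33.8 x 79.8, 18.5 mm deep. Pegs 6 mm dia stand out 7 mm from both y ends at z = 20 mm. Fits both ways.
- spare: Bystander: smaller dark grey hood with a blue top, 40 x 60 x 57 mm, no pegs, loose; origin under its centre. Leave it.
- bottle: Bystander: capped lab bottle, blue cap, 72 mm dia, 150 mm high, loose; origin under its centre.
- carton: Bystander: light grey carton 75 x 95 x 50 mm, loose; origin under its centre.
- driver: Bystander: yellow screwdriver, 190 mm long, lying; origin at its middle.
- mouse: Bystander: black computer mouse 100 x 58 x 30 mm, loose; origin under its centre.
- vial: Bystander: amber vial with white cap, 28 mm dia, 60 mm high, loose; origin under its centre.

How it is judged:
On the way, in this order (a step that is already met when the one before it is completed fails the run):
1. the plug is pressed fully home on the connector while the lever is still open (z of plug in the frame of jbox below 0.0545 m and x of plug in the frame of jbox between 0.001 and 0.019 m and y of plug in the frame of jbox between -0.009 and 0.009 m and angle between plug's own z axis and vertical below 0.05 rad and value of joint lever below 0.1 rad), for 0.2 s.
2. the locking lever has snapped shut over the pegs (value of joint lever above 0.49 rad), for 0.2 s.
At the end, for the whole second after the job is handed in: The red-topped plug sits on the connector within 1.5 mm of fully home (its origin below 54.5 mm above the box's underside), upright within 3 degrees and at rest, the locking lever is shut (above 0.49 rad) and the robot has let go (z of plug in the frame of jbox below 0.0545 m and x of plug in the frame of jbox between 0.001 and 0.019 m and y of plug in the frame of jbox between -0.009 and 0.009 m and angle between plug's own z axis and vertical below 0.05 rad and value of joint lever above 0.49 rad and linear speed of plug below 0.02 m/s); the robot touches nothing.
It fails at once if a finger pushes the box, connector or lever with more than 30 N (contact force between the fingers and jbox above 30 N).
It fails at once if the plug is pushed against the box or connector with more than 30 N (contact force between plug and jbox above 30 N).
It fails at once if the arm or the gripper's body touches the box, connector or lever (contact force between the arm and jbox above 1 N).
It fails at once if a bystander is moved by more than 15 mm (distance of any of spare, bottle, carton, driver, mouse, vial from where it was at the start of the episode above 0.015 m).
It also fails if it takes over 72 s, if anything falls off the work surface, if the arm or the gripper's body presses on something with over 40 N, if the wrist force passes 120 N, or if a joint passes its speed limit or range.

## Working session

There is one attempt and no reset: what is moved stays moved. The work goes in short steps, Python scripts to look and compute and a tool call to move; the robot and the scene stay as the last step left them, time stands still between calls to the robot, and variables do not carry over. Pictures are saved under pics/ and viewed, about 8 in all and at most 12, crops included, and the job is handed in when it is done.

Besides the shell and the picture viewer there is one more tool, called as name(argument=value, ...), one argument or row to a line, values as JSON. drive_tool: Moves the arm, as the interface text tells. Its arguments: {"type":"object","properties":{"deltas":{"type":"array","items":{"type":"array"}},"force":{"type":"number"}},"required":["deltas"]}

```bash
mkdir -p pics; ls; python3 - <<'E'
from plant import r
import cv2,pickle
s=r.get_state(); print(s)
d={}
for n in("scene","top"):
    p=r.snapshot(n); d[n]=p; cv2.imwrite(f"pics/{n}0.png",p["color"][:,:,::-1]); print(n,{k:v for k,v in p.items() if k!="color"})
pickle.dump(d,open("s0.pkl","wb"))
E
```

```text
pics
{'clock': 0.0, 'q': array([ 1.31176423,  0.68998242, -0.19454257,  1.56633538,  0.15733625,
        0.90250092, -0.21511601]), 'qd': array([ 0.00120139, -0.00091453, -0.00056269, -0.00111357,  0.00065557,
        0.00140837, -0.00060767]), 'joint_torque': array([-8.76446325e-05, -5.27570879e+01, -1.26676843e+00, -1.53429919e+01,
       -5.25579765e-02,  6.48704212e-03,  1.74948750e-04]), 'tool_pos': array([ 0.18018497, -0.59778446,  0.22631407]), 'eef_rot': array([-0.69939082, -0.10383154,  0.69967896, -0.10257117]), 'contact_force': array([ 0.17988487,  0.80568669, -0.28817622]), 'moment': array([-0.01776118, -0.03865197,  0.03230909]), 'opening': 1.0003604797865486}
scene {'fov_y': 52.98269065137698, 'cx': 322.5481030116143, 'cy': 196.72977991440732, 'extrinsics': array([[-0.27089028,  0.96258032, -0.00758799,  0.19515931],
       [-0.52942611, -0.14239892,  0.83631964,  0.22033582],
       [ 0.80394431,  0.23056814,  0.54818964, -1.63203233],
       [ 0.        ,  0.        ,  0.        ,  1.        ]])}
top {'fov_y': 44.01311059314016, 'cx': 310.97051358357015, 'cy': 196.9191607942541, 'extrinsics': array([[ 0.00833499, -0.99990414,  0.01105605, -0.05709662],
       [ 0.99278853,  0.00959693,  0.11949408, -0.58199406],
       [-0.11958873,  0.00998034,  0.99277335, -1.36348069],
       [ 0.        ,  0.        ,  0.        ,  1.        ]])}
```

View pics/top0.png

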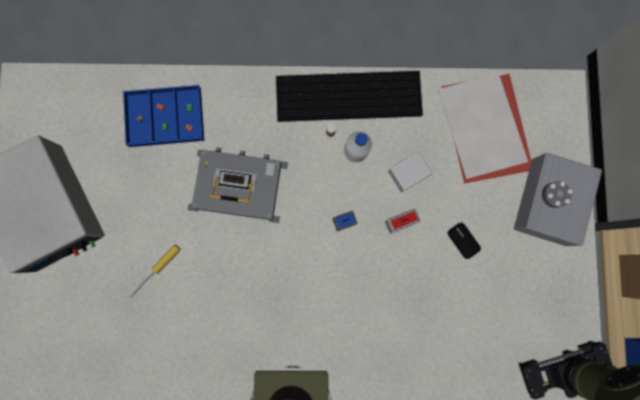

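View pics/scene0.png

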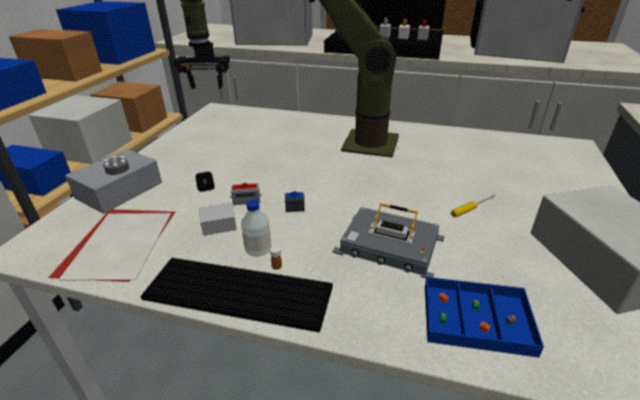

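The top view shows the plug (red) at about (403,220) and the box at about (237,185). The lever bar is on the near side, at row ~197. Next I'll zoom in and measure.

```bash
cat > h.py <<'E'
import numpy as np,cv2
def K(p): 
    f=200/np.tan(np.radians(p["fov_y"]/2)); return f,p["cx"],p["cy"]
def ray(p,uv):
    f,cx,cy=K(p); E=p["extrinsics"]; d=E[:3,:3].T@np.array([(uv[0]-cx)/f,-(uv[1]-cy)/f,-1.]); return -E[:3,:3].T@E[:3,3],d
def onz(p,uv,z):
    o,d=ray(p,uv); return o+d*(z-o[2])/d[2]
def proj(p,X):
    f,cx,cy=K(p); c=p["extrinsics"][:3,:3]@X+p["extrinsics"][:3,3]; return np.array([cx+f*c[0]/-c[2],cy-f*c[1]/-c[2]])
def two(p,a,q,b):
    o,d=ray(p,a);o2,d2=ray(q,b); t=np.linalg.lstsq(np.c_[d,-d2],o2-o,rcond=None)[0]; A=o+d*t[0];B=o2+d2*t[1]; return (A+B)/2,np.linalg.norm(A-B)
E
python3 - <<'E'
from h import *; import pickle
d=pickle.load(open("s0.pkl","rb"))
t=d["top"]["color"];s=d["scene"]["color"]
up=lambda a,k:cv2.resize(a,None,fx=k,fy=k,interpolation=cv2.INTER_CUBIC)
a=up(t[140:230,180:300],6)[:,:,::-1]; b=up(s[195:285,330:450],6)[:,:,::-1]
cv2.imwrite("pics/c1.png",a);cv2.imwrite("pics/c2.png",b)
for n in d:
    c=d[n]["color"].astype(int); m=((c[...,0]>130)&(c[...,1]<80)&(c[...,2]<80)).astype(np.uint8)
    k,_,st,ce=cv2.connectedComponentsWithStats(m)
    for i in range(1,k):
        if st[i,4]>40:
            pts=np.argwhere(_==i)[:,::-1].astype(np.float32)
            print(n,st[i],ce[i],cv2.minAreaRect(pts), onz(d[n],ce[i],.055))
            if n=="top":
              w=np.array([onz(d[n],q,.055)[:2] for q in pts],np.float32); rr=cv2.minAreaRect(w*1000);print(rr)
E
```

```text
scene [109 209  46   4 107] [129.78504673 211.27102804] ((131.5, 210.5), (3.0, 45.0), 90.0) [ 0.73353866 -0.56611674  0.055     ]
scene [ 50 213  58  65 358] [ 73.13128492 253.70670391] ((80.7554931640625, 246.51382446289062), (7.139690399169922, 84.95698547363281), 41.76029968261719) [ 0.92569919 -0.58228954  0.055     ]
top [462  75  69 107 772] [508.17875648 136.07512953] ((488.59613037109375, 127.98076629638672), (97.46971130371094, 69.03286743164062), 78.69007110595703) [ 0.75960757 -0.61045645  0.055     ]
((783.7042236328125, -550.4000854492188), (282.1622314453125, 197.66807556152344), 11.643351554870605)
top [391 211  27  18 211] [404.04739336 219.86255924] ((404.1034851074219, 219.75865173339844), (9.656157493591309, 25.997346878051758), 68.19859313964844) [ 0.51843865 -0.31062784  0.055     ]
((518.7622680664062, -310.8240051269531), (26.636642456054688, 72.6826400756836), 22.16318702697754)
```

View pics/c1.png

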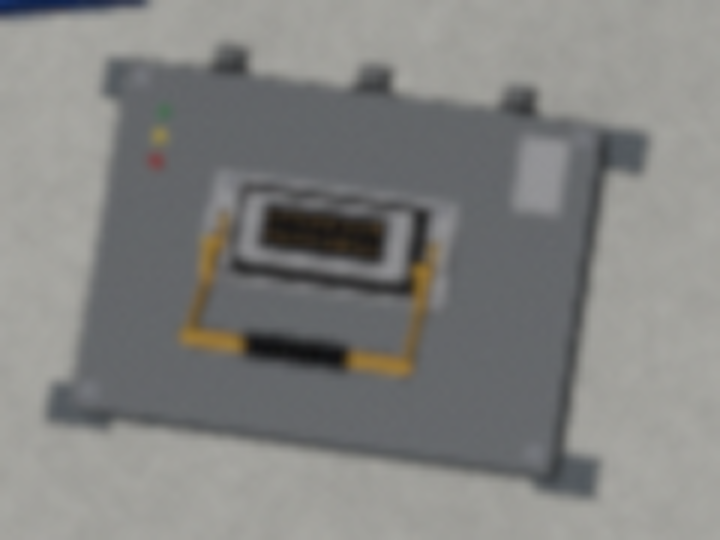

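View pics/c2.png

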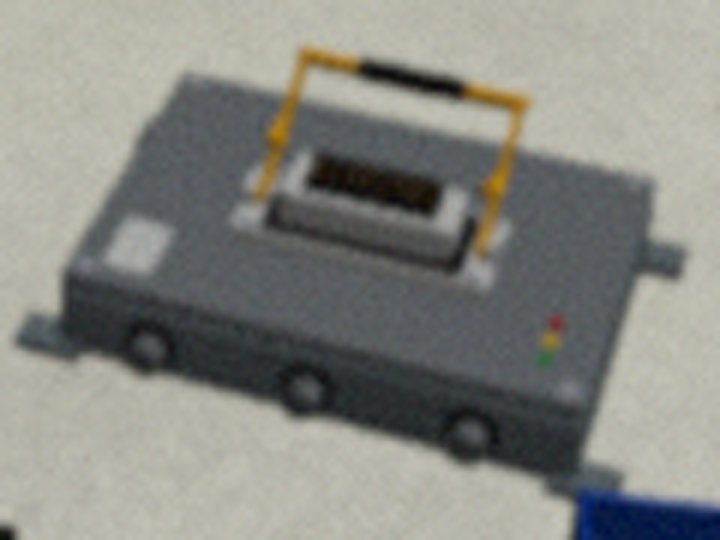

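The crops show:
- **c1 (top):** box corners at about (125,62), (605,128), (550,475) and (78,402). The pin insert is at ~(323,232) and the bar runs (182,338)–(412,368).
- **c2 (scene):** the bar runs (305,52)–(527,102) and the collar is centred at ~(370,190).

Now I'll turn these into positions.

```bash
python3 - <<'E'
from h import *; import pickle
d=pickle.load(open("s0.pkl","rb")); T=d["top"];S=d["scene"]
ct=lambda x,y:((x+.5)/6-.5+180,(y+.5)/6-.5+140); cs=lambda x,y:((x+.5)/6-.5+330,(y+.5)/6-.5+195)
C=np.array([onz(T,ct(*c),.045) for c in[(125,62),(605,128),(550,475),(78,402)]])[:,:2]
print("box",C.mean(0), [np.linalg.norm(C[i]-C[i-1]) for i in range(4)])
for a,b in((1,0),(2,3)): v=C[b]-C[a];print("yaw y-sides",np.degrees(np.arctan2(-v[0],v[1])))
for a,b in((0,3),(1,2)): v=C[a]-C[b];print("yaw x-sides",np.degrees(np.arctan2(v[1],v[0])))
g=cv2.cvtColor(T["color"],cv2.COLOR_RGB2HSV).astype(int); 
sub=(slice(165,195),slice(210,260))
# dark insert
X=[]
m=np.zeros(g.shape[:2],np.uint8); m[170:187,219:248]=(g[170:187,219:248,2]<75)
k,l,st,ce=cv2.connectedComponentsWithStats(m)
for i in range(1,k):
    if st[i,4]>5: print("dark",st[i],ce[i],onz(T,ce[i],.077))
# yellow
for n,P,roi in(("top",T,(185,206,205,255)),("scene",S,(200,240,368,424))):
    h=cv2.cvtColor(P["color"],cv2.COLOR_RGB2HSV).astype(int); a,b,c,e=roi
    m=np.zeros(h.shape[:2],np.uint8); m[a:b,c:e]=((h[a:b,c:e,0]>10)&(h[a:b,c:e,0]<30)&(h[a:b,c:e,1]>110)&(h[a:b,c:e,2]>90))
    k,l,st,ce=cv2.connectedComponentsWithStats(m,connectivity=8)
    print(n,[(list(st[i]),ce[i].round(1)) for i in range(1,k) if st[i,4]>3])
A=two(T,ct(182,337),S,cs(527,103));B=two(T,ct(412,368),S,cs(305,53));print("bar ends",A,B)
M=(onz(T,ct(182,337),.093)+onz(T,ct(412,368),.093))/2;print("barmid",M, onz(T,ct(182,337),.093)-onz(T,ct(412,368),.093))
M=(onz(S,cs(527,103),.093)+onz(S,cs(305,53),.093))/2;print("barmid scene",M)
for q in[(248,192),(412,212),(405,277),(240,262)]:print("collar",onz(T,ct(*q),.071))
b=cv2.resize(T["color"][205:235,380:425],None,fx=12,fy=12,interpolation=cv2.INTER_CUBIC)
a=cv2.resize(T["color"][165:190,212:257],None,fx=12,fy=12,interpolation=cv2.INTER_CUBIC)
cv2.imwrite("pics/c3.png",np.vstack([a,b])[:,:,::-1]*1)
E
```

```text
box [0.61631042 0.15878295] [np.float64(0.16222231841150195), np.float64(0.22877427553341703), np.float64(0.1657615100250324), np.float64(0.2224176939851245)]
yaw y-sides -7.35183818981763
yaw y-sides -8.277967873688654
yaw x-sides -5.725127998850048
yaw x-sides -7.967293285992357
dark [224 174  20  10 146] [233.56849315 178.45890411] [0.62650547 0.16176887 0.077     ]
dark [219 183  20   4  32] [227.15625 185.09375] [0.6079113  0.17883719 0.077     ]
top [([np.int32(249), np.int32(185), np.int32(3), np.int32(7), np.int32(15)], array([249.7, 187.5])), ([np.int32(210), np.int32(193), np.int32(11), np.int32(5), np.int32(28)], array([214.8, 195.8])), ([np.int32(238), np.int32(199), np.int32(11), np.int32(3), np.int32(25)], array([243. , 199.9]))]
scene [([np.int32(373), np.int32(203), np.int32(17), np.int32(25), np.int32(69)], array([379. , 212.9])), ([np.int32(407), np.int32(209), np.int32(11), np.int32(28), np.int32(75)], array([412.4, 220.6]))]
bar ends (array([0.57625666, 0.22227868, 0.09141039]), np.float64(3.3435813753698175e-05)) (array([0.56294783, 0.11984983, 0.09131354]), np.float64(0.0030635786982189583))
barmid [0.56953536 0.17004196 0.093     ] [0.01306158 0.10381885 0.        ]
barmid scene [0.57176852 0.17194254 0.093     ]
collar [0.64632527 0.1981002  0.071     ]
collar [0.63776105 0.12240875 0.071     ]
collar [0.60748733 0.12491132 0.071     ]
collar [0.61369641 0.20078969 0.071     ]
```

View pics/c3.png

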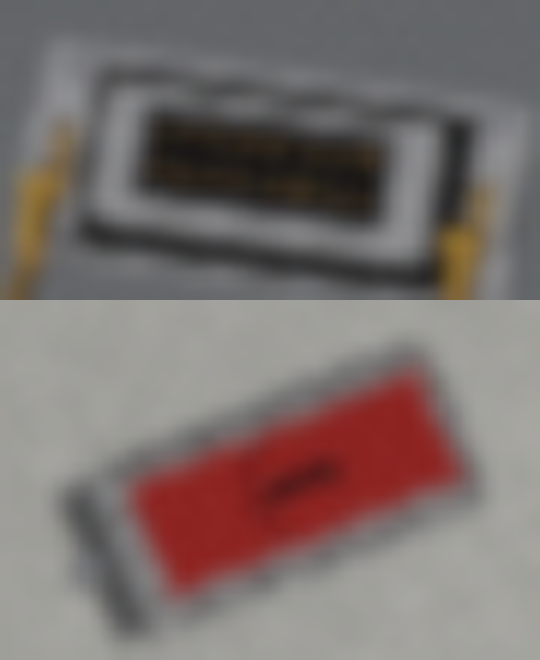

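The three connector estimates agree. The insert centroid, the collar corners and bar + 57 mm all give about (0.6263, 0.1618), with yaw about −7.3°. The plug is at (0.5186, −0.311), yaw 22.2°. Next I'll work out the approach in tool axes.

```bash
cat >> h.py <<'E'
from scipy.spatial.transform import Rotation as R
def down(yaw,tilt=0):  # tool x down; tool y along yaw (deg); 
    c,s=np.cos(np.radians(yaw)),np.sin(np.radians(yaw)); x=np.array([0,0,-1.]);y=np.array([c,s,0]); return R.from_matrix(np.c_[x,y,np.cross(x,y)])
def go(s,pos,Rg):
    Rc=R.from_quat(s["eef_rot"]); dv=(Rc.inv()*Rg).as_rotvec(degrees=True)
    d=np.asarray(pos)-s["tool_pos"]
    print("t",round(s["clock"],2),"pos",s["tool_pos"].round(4),"F",s["contact_force"].round(1),"open",round(s["opening"],3))
    print("turn deg",dv.round(2)," shift cm now-axes",(Rc.inv().apply(d)*100).round(2)," goal-axes",(Rg.inv().apply(d)*100).round(2))
E
python3 - <<'E'
from h import *; from plant import r
s=r.get_state(); print(R.from_quat(s["eef_rot"]).as_matrix().round(3)); print(r.tip_reach)
for y in(22.2,202.2):
  go(s,[.5186,-.311,.16],down(y))
E
```

```text
[[-0.001  0.289 -0.957]
 [ 0.002 -0.957 -0.289]
 [-1.    -0.002  0.   ]]
0.011
t 0.1 pos [ 0.1802 -0.5979  0.2264] F [ 0.4 -0.  -1. ] open 0.997
turn deg [-9.542e+01 -7.000e-02  7.000e-02]  shift cm now-axes [  6.66 -17.69 -40.68]  goal-axes [  6.64  42.17 -13.77]
t 0.1 pos [ 0.1802 -0.5979  0.2264] F [ 0.4 -0.  -1. ] open 0.997
turn deg [8.458e+01 7.000e-02 7.000e-02]  shift cm now-axes [  6.66 -17.69 -40.68]  goal-axes [  6.64 -42.17  13.77]
```

drive_tool(
  deltas=[
    [[0,0,0],[0,-1.77,-4.07],8.8],
    [[0,0,0],[0,-1.77,-4.07],8.8],
    [[0,0,0],[0,-1.77,-4.07],8.8],
    [[0,0,0],[0,-1.77,-4.07],8.8],
    [[0,0,0],[0,-1.77,-4.07],8.8],
    [[0,0,0],[0,-1.77,-4.07],8.8],
    [[0,0,0],[0,-1.77,-4.07],8.8],
    [[0,0,0],[0,-1.77,-4.07],8.8],
    [[0,0,0],[0,-1.77,-4.07],8.8],
    [[0,0,0],[0,-1.77,-4.07],8.8],
    [[-7,0,0],[0,0,0],8.8],
    [[-7,0,0],[0,0,0],8.8],
  ],
)

```text
clock: 1.1
tool_pos: [0.5014, -0.3247, 0.2267]
eef_rot: [0.681, 0.193, -0.68, 0.192]
contact_force: [-0.4, -0.5, 0.0]
opening: 0.994
```

drive_tool(
  deltas=[
    [[-7,0,0],[0,0,0],8.8],
    [[-7,0,0],[0,0,0],8.8],
    [[-7,0,0],[0,0,0],8.8],
    [[-7,0,0],[0,0,0],8.8],
    [[-7,0,0],[0,0,0],8.8],
    [[-7,0,0],[0,0,0],8.8],
    [[-7,0,0],[0,0,0],8.8],
    [[-7,0,0],[0,0,0],8.8],
    [[-7,0,0],[0,0,0],8.8],
    [[-7,0,0],[0,0,0],8.8],
    [[-7,0,0],[0,0,0],8.8],
    [[-4,0,0],[0,0,0],8.8],
  ],
)

```text
clock: 2.1
tool_pos: [0.4978, -0.3291, 0.2266]
eef_rot: [0.395, 0.587, -0.395, 0.586]
contact_force: [0.4, -0.0, -0.3]
opening: 0.995
```

```bash
python3 - <<'E'
from h import *; from plant import r
s=r.get_state(); go(s,[.5186,-.311,.032],down(22.2))
p=r.snapshot("scene"); a=cv2.resize(p["color"][140:240,190:310],None,fx=6,fy=6,interpolation=cv2.INTER_CUBIC); cv2.imwrite("pics/p1.png",a[:,:,::-1])
E
```

```text
t 2.1 pos [ 0.4978 -0.3291  0.2266] F [ 0.4 -0.  -0.3] open 0.995
turn deg [-0.11 -0.05  0.04]  shift cm now-axes [19.46  2.62 -0.88]  goal-axes [19.46  2.61 -0.89]
```

View pics/p1.png

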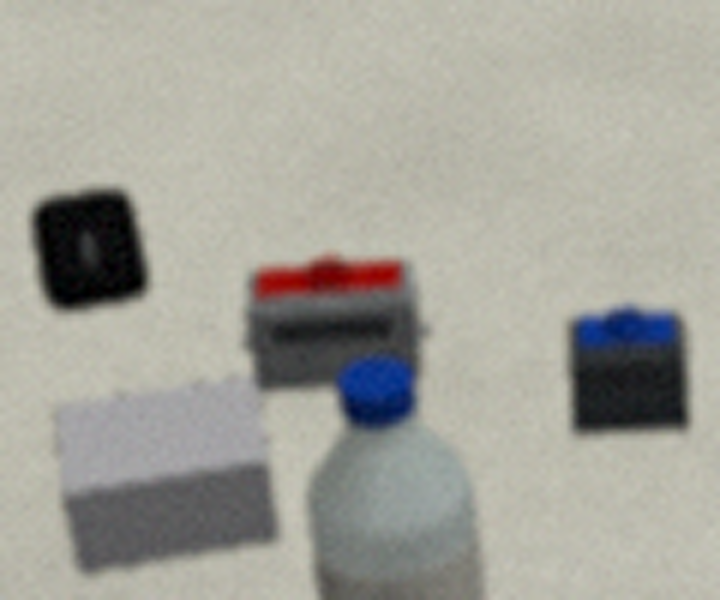

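The scene crop p1 shows the red plate spanning about (255–403, 262–298), so its centre is near (329,279), which is image (244.4,186.1). The way down is clear of the carton and the bottle.

drive_tool(
  deltas=[
    [[0,0,0],[3,1.3,-0.4],8.8],
    [[0,0,0],[3,1.3,-0.4],8.8],
    [[0,0,0],[3.5,0,0],8.8],
    [[0,0,0],[0,0,0],8.8],
  ],
)

```text
clock: 2.48
tool_pos: [0.5156, -0.3099, 0.1262]
eef_rot: [0.396, 0.59, -0.397, 0.582]
contact_force: [-1.3, 0.6, -0.8]
opening: 1.001
```

```bash
python3 - <<'E'
from h import *; from plant import r; import pickle
d=pickle.load(open("s0.pkl","rb"));T=d["top"];S=d["scene"]
print("top hood-plate",onz(T,(404.4,219.75),.055),"hood top",onz(T,(289.5/12-.5+380,185/12-.5+205),.055),"cap",onz(T,(305/12-.5+380,180/12-.5+205),.062))
print("scene plate",onz(S,(244.4,186.1),.055), "two",two(T,(404.4,219.75),S,(244.4,186.1)))
# insert in scene for camera-bias check: c2 insert corners
q=np.mean([(312,155),(443,180),(433,210),(308,185)],0); print("scene insert",onz(S,((q[0]+.5)/6-.5+330,(q[1]+.5)/6-.5+195),.077))
go(r.get_state(),[.5186,-.311,.032],down(22.2))
E
```

```text
top hood-plate [ 0.51876072 -0.3116134   0.055     ] hood top [ 0.51827739 -0.30945047  0.055     ] cap [ 0.51893621 -0.31165388  0.062     ]
scene plate [ 0.52334979 -0.30837489  0.055     ] two (array([ 0.51875703, -0.3116278 ,  0.05182784]), np.float64(0.001302743768814969))
scene insert [0.63273707 0.16331884 0.077     ]
t 2.48 pos [ 0.5156 -0.3099  0.1262] F [-1.3  0.6 -0.8] open 1.001
turn deg [-0.4  -0.47  0.46]  shift cm now-axes [9.41 0.32 0.29]  goal-axes [9.42 0.24 0.22]
```

drive_tool(
  deltas=[
    [[0,0,0],[3,0.25,0.22],8.8],
    [[0,0,0],[3,0,0],8.8],
    [[-0.4,0,0],[2.4,0,0],8.8],
    [[0,0,0],[1,0,0],8.8],
    [[0,0,0],[0,0,0],8.8],
    [[0,0,0],[0,0,0],3],
    [[0,0,0],[0,0,0],3],
    [[0,0,0],[0,0,0],3],
    [[0,0,0],[0,0,0],3],
    [[0,0,0],[0,0,0],3],
    [[0,0,0],[0,0,0],3],
    [[0,0,0],[0,0,0],3],
  ],
  force=30,
)

```text
clock: 3.48
tool_pos: [0.5227, -0.3132, 0.0384]
eef_rot: [0.394, 0.587, -0.395, 0.587]
contact_force: [0.9, 0.1, -0.0]
opening: 0.495
```

```bash
python3 - <<'E'
from h import *; from plant import r
s=r.get_state(); go(s,[.6263,.1618,.16],down(-7.3)); print(s["opening"]*88.1)
E
```

```text
t 3.48 pos [ 0.5227 -0.3132  0.0384] F [ 0.9  0.1 -0. ] open 0.495
turn deg [ 2.947e+01  2.000e-02 -2.000e-02]  shift cm now-axes [-12.17  27.52 -40.07]  goal-axes [-12.16   4.24 -48.43]
43.59184672021242
```

drive_tool(
  deltas=[
    [[0,0,0],[0.6,0,0],3],
    [[0,0,0],[0,0,0],3],
    [[0,0,0],[0,0,0],3],
  ],
)

```text
clock: 3.73
tool_pos: [0.5218, -0.3145, 0.0336]
eef_rot: [0.394, 0.587, -0.396, 0.587]
contact_force: [-5.8, -0.1, 14.4]
opening: 0.45
```

```bash
python3 - <<'E'
from h import *; from plant import r
s=r.get_state(); go(s,[.6263,.1618,.16],down(-7.3)); print(s["opening"]*88.1,s["qd"].round(3))
E
```

```text
t 3.73 pos [ 0.5218 -0.3145  0.0336] F [-5.8 -0.1 14.4] open 0.45
turn deg [29.45  0.16  0.1 ]  shift cm now-axes [-12.79  27.6  -40.15]  goal-axes [-12.64   4.31 -48.57]
39.604517934236235 [ 0.001  0.001 -0.001  0.001 -0.001 -0.002 -0.   ]
```

drive_tool(
  deltas=[
    [[0,0,0],[-1,0,0],3],
    [[0,0,0],[-3.5,0,0],3],
    [[0,0,0],[-4,0,0],3],
    [[0,0,0],[-4,0,0],3],
    [[0,0,0],[0,2.3,-3.35],3],
    [[0,0,0],[0,2.3,-3.35],3],
    [[0,0,0],[0,2.3,-3.35],3],
    [[0,0,0],[0,2.3,-3.35],3],
    [[0,0,0],[0,2.3,-3.35],3],
    [[0,0,0],[0,2.3,-3.35],3],
    [[0,0,0],[0,2.3,-3.35],3],
    [[0,0,0],[0,2.3,-3.35],3],
  ],
)

```text
clock: 4.73
tool_pos: [0.5917, 0.0066, 0.157]
eef_rot: [0.394, 0.587, -0.394, 0.587]
contact_force: [0.9, -0.4, -2.2]
opening: 0.447
```

drive_tool(
  deltas=[
    [[0,0,0],[0,2.3,-3.35],3],
    [[0,0,0],[0,2.3,-3.35],3],
    [[0,0,0],[0,2.3,-3.35],3],
    [[0,0,0],[0,2.3,-3.35],3],
    [[5.9,0,0],[0,0,0],3],
    [[5.9,0,0],[0,0,0],3],
    [[5.9,0,0],[0,0,0],3],
    [[5.9,0,0],[0,0,0],3],
    [[5.9,0,0],[0,0,0],3],
    [[0,0,0],[0,0,0],3],
    [[0,0,0],[0,0,0],3],
  ],
)

```text
clock: 5.65
tool_pos: [0.6261, 0.1636, 0.1569]
eef_rot: [-0.53, -0.468, 0.53, -0.468]
contact_force: [-0.3, 1.0, -1.6]
opening: 0.444
```

```bash
python3 - <<'E'
from h import *; from plant import r; import pickle
s=r.get_state(); go(s,[.6263,.1618,.11],down(-7.3)); print(s["opening"]*88.1)
p=r.snapshot("scene"); pickle.dump((p,r.get_state()),open("s1.pkl","wb"))
cv2.imwrite("pics/p2.png",cv2.resize(p["color"][150:270,330:450],None,fx=5,fy=5,interpolation=cv2.INTER_CUBIC)[:,:,::-1])
E
```

```text
t 5.65 pos [0.6261 0.1636 0.1569] F [-0.3  1.  -1.6] open 0.444
turn deg [0.17 0.02 0.03]  shift cm now-axes [4.69 0.04 0.17]  goal-axes [4.69 0.04 0.17]
39.11010064311729
```

View pics/p2.png

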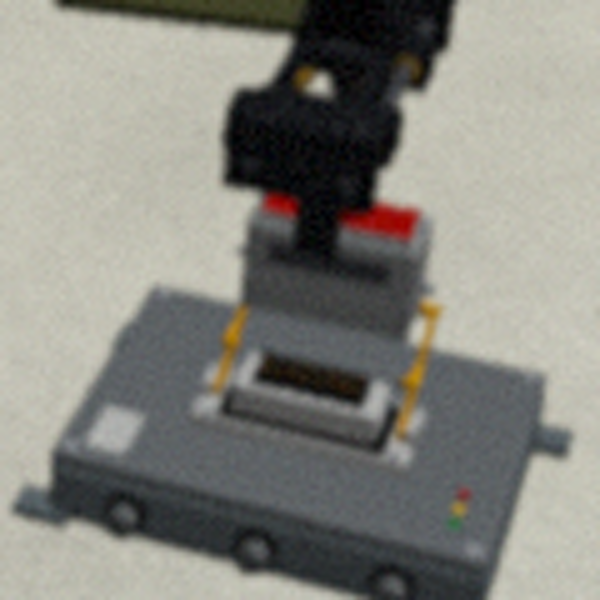

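p2 shows the plug above the connector, with the finger left of the hood's centre: the finger is at ~320 and the hood spans 245–430. I'll quantify this grip offset with a closer crop.

```bash
python3 - <<'E'
from h import *; import pickle
p,s=pickle.load(open("s1.pkl","rb"))
a=cv2.resize(p["color"][187:245,367:420],None,fx=10,fy=10,interpolation=cv2.INTER_CUBIC)
for i in range(0,530,50): cv2.line(a,(i,0),(i,6 if i%100 else 14),(255,0,255),1)
for i in range(0,580,50): cv2.line(a,(0,i),(6 if i%100 else 14,i),(255,0,255),1)
cv2.imwrite("pics/p3.png",a[:,:,::-1])
E
```

```text
(no output)
```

View pics/p3.png

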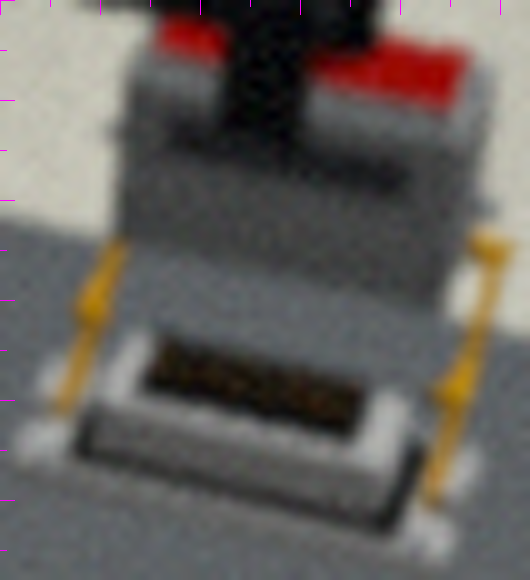

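p3 shows:
- **Hood:** near-face bottom corners at about (118,235) and (445,310).
- **Finger:** edges at 222 and 308, near row 110.
- **Collar:** near-face edges at about (95,425) and (392,490).
- **Insert:** corners (165,335), (370,380), (350,440) and (145,390).

```bash
python3 - <<'E'
from h import *; import pickle
p,s=pickle.load(open("s1.pkl","rb"))
th=np.radians(-7.3); ex=np.array([np.cos(th),np.sin(th),0]);ey=np.array([-np.sin(th),np.cos(th),0])
c0=np.array([.6263,.1618,0]); tp=s["tool_pos"]-c0; print("tcp local",tp@ex*1e3,tp@ey*1e3)
px=lambda x,y:((x+.5)/10-.5+367,(y+.5)/10-.5+187)
def onx(q,xl):
    o,d=ray(p,px(*q)); t=(xl-(o-c0)@ex)/(d@ex); X=o+d*t; return np.round([(X-c0)@ey*1e3,X[2]*1e3],1)
tx=tp@ex
for n,q in(("hoodL",(118,235)),("hoodR",(445,310)),("hoodL up",(130,110)),("hoodR up",(467,160))):print(n,onx(q,tx+.02))
for n,q in(("fL",(222,110)),("fR",(308,110))):print(n,onx(q,tx+.037))
for n,q in(("colL",(97,405)),("colR",(397,475)),("colL",(92,435)),("colR",(390,510))):print(n,onx(q,.016))
for q in[(165,335),(370,380),(350,440),(145,390)]: X=onz(p,px(*q),.077)-c0;print("ins",(X@ex*1e3).round(1),(X@ey*1e3).round(1))
E
```

```text
tcp local -0.3872359786129167 1.677488081848942
hoodL [-33.5 123.6]
hoodR [ 50.1 123.4]
hoodL up [-33.2 161.7]
hoodR up [ 50.3 168.2]
fL [ -6.5 178.8]
fR [ 14.1 183.9]
colL [-36.2  65.9]
colR [43.4 66.8]
colL [-36.9  55.8]
colR [42.8 55.1]
ins -5.9 -24.9
ins -7.2 29.8
ins 19.6 31.0
ins 19.2 -23.1
```

Both cameras agree that the grip is 4.4–4.5 mm off along plug y. With camera bias removed, the connector sits at about (+1.5, +1.1) mm in my local frame. I'll correct for that and descend to just above the collar.

drive_tool(
  deltas=[
    [[0.15,0,0],[0,0.19,0.5],3],
    [[0,0,0],[2,0,0],3],
    [[0,0,0],[2,0,0],3],
    [[0,0,0],[0.8,0,0],3],
    [[0,0,0],[0,0,0],3],
    [[0,0,0],[0,0,0],3],
  ],
)

```text
clock: 6.2
tool_pos: [0.6274, 0.1584, 0.109]
eef_rot: [-0.531, -0.467, 0.532, -0.466]
contact_force: [-0.3, 1.2, -2.5]
opening: 0.451
```

```bash
cat >> h.py <<'E'
def loc(s,off=4.4):
    th=np.radians(-7.3); ex=np.array([np.cos(th),np.sin(th),0]);ey=np.array([-np.sin(th),np.cos(th),0])
    d=(s["tool_pos"]-[.6263,.1618,0])*1e3; F=s["contact_force"]; M=s["moment"]
    Rr=R.from_quat(s["eef_rot"]); dv=(Rr.inv()*down(-7.3)).as_rotvec(degrees=True)
    print("t %.2f plug local x %.1f y %.1f underside z %.1f | F local %.1f %.1f %.1f M %s | rot err %s open %.1fmm"%(s["clock"],d@ex,d@ey+off,d[2]-33.6,F@ex,F@ey,F[2],np.round([M@ex,M@ey,M[2]],2),dv.round(2),s["opening"]*88.1))
E
python3 -c "
from h import *; from plant import r
loc(r.get_state())"
```

```text
t 6.20 plug local x 1.5 y 1.2 underside z 75.4 | F local -0.5 1.1 -2.5 M [ 0.35 -0.01 -0.02] | rot err [-0.13 -0.02  0.06] open 39.7mm
```

drive_tool(
  deltas=[
    [[0,0,0],[0.15,0,0],3],
    [[0,0,0],[0.15,0,0],3],
    [[0,0,0],[0.1,0,0],3],
    [[0,0,0],[0.08,0,0],3],
    [[0,0,0],[0.06,0,0],3],
    [[0,0,0],[0,0,0],3],
  ],
)

```text
clock: 6.7
tool_pos: [0.628, 0.1584, 0.1039]
eef_rot: [0.532, 0.466, -0.531, 0.466]
contact_force: [1.0, 2.5, 0.5]
opening: 0.447
```

```bash
python3 -c "
from h import *; from plant import r
loc(r.get_state())"
```

```text
t 6.70 plug local x 2.1 y 1.3 underside z 70.3 | F local 0.7 2.6 0.5 M [ 0.6  -0.12 -0.02] | rot err [-0.16 -0.03 -0.04] open 39.4mm
```

drive_tool(
  deltas=[
    [[0,0,0],[0,0.05,-0.1],3],
    [[0,0,0],[0.06,0,0],3],
    [[0,0,0],[0.06,0,0],3],
    [[0,0,0],[0,0,0],3],
  ],
)

```text
clock: 7.03
tool_pos: [0.6282, 0.1588, 0.1023]
eef_rot: [-0.531, -0.466, 0.532, -0.466]
contact_force: [-0.2, 1.1, -1.1]
opening: 0.448
```

```bash
python3 -c "
from h import *; from plant import r
loc(r.get_state())"
```

```text
t 7.03 plug local x 2.3 y 1.6 underside z 68.7 | F local -0.3 1.1 -1.1 M [ 0.23 -0.1  -0.03] | rot err [-0.18  0.04  0.01] open 39.5mm
```

drive_tool(
  deltas=[
    [[0,0,0],[0.08,0,0],3],
    [[0,0,0],[0.08,0,0],3],
    [[0,0,0],[0.08,0,0],3],
    [[0,0,0],[0,0,0],3],
  ],
)

```text
clock: 7.37
tool_pos: [0.6282, 0.1588, 0.0998]
eef_rot: [-0.531, -0.466, 0.532, -0.466]
contact_force: [0.9, 0.2, -2.0]
opening: 0.445
```

```bash
python3 -c "
from h import *; from plant import r
loc(r.get_state())"
```

```text
t 7.37 plug local x 2.3 y 1.6 underside z 66.2 | F local 0.8 0.3 -2.0 M [ 0.16 -0.09  0.02] | rot err [-0.18  0.03  0.02] open 39.2mm
```

Engaged with no forces. Carrying on down towards the insert (about 58.5).

drive_tool(
  deltas=[
    [[0,0,0],[0.12,0,0],3],
    [[0,0,0],[0.12,0,0],3],
    [[0,0,0],[0.12,0,0],3],
    [[0,0,0],[0.12,0,0],3],
    [[0,0,0],[0.1,0,0],3],
    [[0,0,0],[0,0,0],3],
  ],
)

```text
clock: 7.87
tool_pos: [0.6282, 0.1589, 0.094]
eef_rot: [-0.531, -0.466, 0.532, -0.466]
contact_force: [-0.3, 0.6, -1.7]
opening: 0.443
```

```bash
python3 -c "
from h import *; from plant import r
loc(r.get_state())"
```

```text
t 7.87 plug local x 2.2 y 1.7 underside z 60.4 | F local -0.4 0.5 -1.7 M [ 0.05 -0.07 -0.04] | rot err [-0.17  0.03  0.02] open 39.0mm
```

drive_tool(
  deltas=[
    [[0,0,0],[0.08,0,0],3],
    [[0,0,0],[0.08,0,0],3],
    [[0,0,0],[0.08,0,0],3],
    [[0,0,0],[0.08,0,0],3],
    [[0,0,0],[0.08,0,0],3],
    [[0,0,0],[0,0,0],3],
  ],
)

```text
clock: 8.37
tool_pos: [0.6284, 0.1586, 0.0906]
eef_rot: [-0.531, -0.466, 0.532, -0.467]
contact_force: [-0.5, -2.3, 4.8]
opening: 0.452
```

```bash
python3 -c "
from h import *; from plant import r
loc(r.get_state())"
```

```text
t 8.37 plug local x 2.5 y 1.5 underside z 57.0 | F local -0.2 -2.3 4.8 M [-0.4   0.23  0.05] | rot err [-0.19  0.04 -0.01] open 39.8mm
```

drive_tool(
  deltas=[
    [[0,0,0],[0.08,0,0],3],
    [[0,0,0],[0.08,0,0],3],
    [[0,0,0],[0.08,0,0],3],
    [[0,0,0],[0,0,0],3],
  ],
)

```text
clock: 8.7
tool_pos: [0.6284, 0.1587, 0.0878]
eef_rot: [-0.531, -0.466, 0.532, -0.466]
contact_force: [-2.0, -2.9, 5.0]
opening: 0.444
```

```bash
python3 -c "
from h import *; from plant import r
loc(r.get_state())"
```

```text
t 8.70 plug local x 2.5 y 1.6 underside z 54.2 | F local -1.6 -3.1 5.0 M [-0.5   0.13  0.04] | rot err [-0.19  0.03 -0.01] open 39.1mm
```

drive_tool(
  deltas=[
    [[0,0,0],[0.05,0,0],3],
    [[0,0,0],[0.05,0,0],3],
    [[0,0,0],[0.04,0,0],3],
    [[0,0,0],[0,0,0],3],
  ],
)

```text
clock: 9.03
tool_pos: [0.6284, 0.1587, 0.0866]
eef_rot: [-0.531, -0.466, 0.532, -0.466]
contact_force: [-1.3, -2.7, 4.3]
opening: 0.444
```

```bash
python3 -c "
from h import *; from plant import r
loc(r.get_state())"
```

```text
t 9.03 plug local x 2.5 y 1.6 underside z 53.0 | F local -0.9 -2.8 4.3 M [-0.58  0.03 -0.  ] | rot err [-0.19  0.04 -0.01] open 39.2mm
```

drive_tool(
  deltas=[
    [[0,0,0],[0.04,0,0],3],
    [[0,0,0],[0.04,0,0],3],
    [[0,0,0],[0,0,0],3],
  ],
)

```text
clock: 9.28
tool_pos: [0.6285, 0.1586, 0.0864]
eef_rot: [-0.532, -0.466, 0.532, -0.467]
contact_force: [-1.4, -3.3, 8.3]
opening: 0.446
```

```bash
python3 -c "
from h import *; from plant import r
loc(r.get_state())"
```

```text
t 9.28 plug local x 2.6 y 1.5 underside z 52.8 | F local -1.0 -3.5 8.3 M [-0.77  0.32  0.04] | rot err [-0.19  0.04 -0.03] open 39.3mm
```

drive_tool(
  deltas=[
    [[0,0,0],[0.04,0,0],3],
    [[0,0,0],[0.04,0,0],3],
    [[0,0,0],[0.03,0,0],3],
    [[0,0,0],[0,0,0],3],
    [[0,0,0],[0,0,0],3],
  ],
)

```text
clock: 9.7
tool_pos: [0.6285, 0.1587, 0.0863]
eef_rot: [-0.532, -0.466, 0.532, -0.467]
contact_force: [-4.7, -4.9, 14.6]
opening: 0.447
```

```bash
python3 -c "
from h import *; from plant import r
loc(r.get_state())"
```

```text
t 9.70 plug local x 2.6 y 1.6 underside z 52.7 | F local -4.1 -5.4 14.6 M [-1.    0.73  0.04] | rot err [-0.2   0.05 -0.05] open 39.4mm
```

The hard stop is confirmed: 6 N more force gave 0.1 mm of motion at 52.7 mm. I'll open just enough to clear the lever bar, then rise.

drive_tool(
  deltas=[
    [[0,0,0],[-0.1,0,0],3],
    [[0,0,0],[0,0,0],5.2],
    [[0,0,0],[0,0,0],5.2],
    [[0,0,0],[0,0,0],5.2],
    [[0,0,0],[0,0,0],5.2],
    [[0,0,0],[-1,0,0],5.2],
    [[0,0,0],[-2,0,0],5.2],
    [[0,0,0],[-4,0,0],5.2],
    [[0,0,0],[-4,0,0],5.2],
    [[0,0,0],[-4,0,0],5.2],
    [[0,0,0],[0,0,0],5.2],
  ],
)

```text
clock: 10.62
tool_pos: [0.6329, 0.1618, 0.245]
eef_rot: [0.537, 0.464, -0.526, 0.468]
contact_force: [1.2, 0.6, 0.4]
opening: 0.589
```

```bash
python3 - <<'E'
from h import *; from plant import r
s=r.get_state(); loc(s); print(s["q"].round(2))
p=r.snapshot("scene")
cv2.imwrite("pics/p4.png",cv2.resize(p["color"][165:255,340:450],None,fx=6,fy=6,interpolation=cv2.INTER_CUBIC)[:,:,::-1])
E
```

```text
t 10.62 plug local x 6.5 y 5.3 underside z 211.4 | F local 1.1 0.8 0.4 M [ 0.04 -0.18  0.01] | rot err [-0.2  -0.47 -0.8 ] open 51.9mm
[-0.11  0.72 -0.41  1.46  0.32  1.01 -0.72]
```

View pics/p4.png

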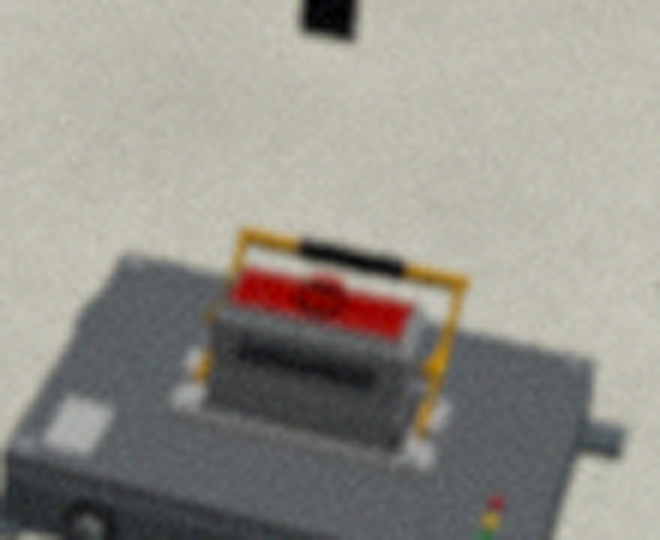

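p4 shows the plug seated upright on the flange and the lever still open (bar behind it, at (240,237)–(467,283)). Now I'll shut the fingers, move back, turn 90° and tilt about 45°, so the push runs along the lever's arc.

drive_tool(
  deltas=[
    [[0,0,0],[0,-4,0],5.2],
    [[0,0,0],[0,-4,0],3],
    [[0,0,0],[0,-4,0],0],
    [[-7.1,0,0],[0,0,0],0],
    [[-7.1,0,0],[0,0,0],0],
    [[-7.1,0,0],[0,0,0],0],
    [[-7.1,0,0],[0,0,0],0],
    [[-7.1,0,0],[0,0,0],0],
    [[-7.1,0,0],[0,0,0],0],
    [[-7.1,0,0],[0,0,0],0],
    [[-7.1,0,0],[0,0,0],0],
    [[-7.1,0,0],[0,0,0],0],
  ],
  force=20,
)

```text
clock: 11.67
tool_pos: [0.5086, 0.1744, 0.2348]
eef_rot: [0.202, 0.678, -0.202, 0.677]
contact_force: [0.4, 0.2, 0.5]
opening: 0.007
```

drive_tool(
  deltas=[
    [[-7.1,0,0],[0,0,0],0],
    [[-7.1,0,0],[0,0,0],0],
    [[-7,0,0],[0,0,0],0],
    [[-5,0,0],[0,0,0],0],
    [[0,-6.5,0],[0,0,0],0],
    [[0,-6.5,0],[0,0,0],0],
    [[0,-6.5,0],[0,0,0],0],
    [[0,-6.5,0],[0,0,0],0],
    [[0,-6.5,0],[0,0,0],0],
    [[0,-6.5,0],[0,0,0],0],
    [[0,-6,0],[0,0,0],0],
    [[0,0,0],[0,0,0],0],
  ],
)

```text
clock: 12.67
tool_pos: [0.5088, 0.1666, 0.2306]
eef_rot: [0.019, 0.474, -0.069, 0.878]
contact_force: [-0.3, 0.3, -0.3]
opening: 0.004
```

```bash
cat >> h.py <<'E'
def lev(s,goal,alpha=45):  # goal: local x,z (mm) of TCP
    th=np.radians(-7.3); ex=np.array([np.cos(th),np.sin(th),0]);ey=np.array([-np.sin(th),np.cos(th),0]);ez=np.array([0,0,1.])
    a=np.radians(alpha); Rg=R.from_matrix(np.c_[np.sin(a)*ex-np.cos(a)*ez,ey,np.cos(a)*ex+np.sin(a)*ez])
    c=np.array([.6263,.1618,0]); go(s,c+(goal[0]*ex+1.5*ey+goal[1]*ez)/1e3,Rg)
    d=(s["tool_pos"]-c)*1e3; F=s["contact_force"]; print("local",np.round([d@ex,d@ey,d[2]],1),"F",np.round([F@ex,F@ey,F[2]],1))
E
python3 - <<'E'
from h import *; from plant import r
s=r.get_state(); lev(s,(-120,116)); print(s["q"].round(2))
E
```

```text
t 12.67 pos [0.5088 0.1666 0.2306] F [-0.3  0.3 -0.3] open 0.004
turn deg [  0.63 -11.64   1.89]  shift cm now-axes [ 9.37  1.53 -6.53]  goal-axes [ 7.9   1.16 -8.3 ]
local [-117.2  -10.1  230.6] F [-0.4  0.2 -0.3]
[-0.35  0.53 -0.49  2.3   1.64  0.7  -0.81]
```

drive_tool(
  deltas=[
    [[0.3,-5.8,1],[0,0,0],0],
    [[0.3,-5.8,0.9],[0,0,0],0],
    [[0,0,0],[1.6,0.25,-1.7],0],
    [[0,0,0],[1.6,0.25,-1.7],0],
    [[0,0,0],[1.6,0.25,-1.7],0],
    [[0,0,0],[1.6,0.25,-1.7],0],
    [[0,0,0],[1.5,0.16,-1.5],0],
    [[0,0,0],[0,0,0],0],
    [[0,0,0],[0,0,0],0],
  ],
)

```text
clock: 13.42
tool_pos: [0.5048, 0.1725, 0.1154]
eef_rot: [0.02, 0.404, -0.069, 0.912]
contact_force: [0.3, -0.1, 1.2]
opening: 0.006
```

```bash
python3 - <<'E'
from h import *; from plant import r
s=r.get_state(); lev(s,(-120,116));lev(s,(-77.7,74)); print(s["q"].round(2))
E
```

```text
t 13.42 pos [0.5048 0.1725 0.1154] F [ 0.3 -0.1  1.2] open 0.006
turn deg [ 0.17 -2.74  1.43]  shift cm now-axes [0.06 0.64 0.18]  goal-axes [0.09 0.64 0.17]
local [-121.8   -4.9  115.4] F [ 0.3 -0.1  1.2]
t 13.42 pos [0.5048 0.1725 0.1154] F [ 0.3 -0.1  1.2] open 0.006
turn deg [ 0.17 -2.74  1.43]  shift cm now-axes [6.01 0.79 0.48]  goal-axes [6.05 0.64 0.19]
local [-121.8   -4.9  115.4] F [ 0.3 -0.1  1.2]
[-0.46  0.93 -0.54  2.5   2.1   1.21 -1.48]
```

drive_tool(
  deltas=[
    [[0,0,1],[0,0.32,0.1],0],
    [[0,0,0],[1,0.32,0.1],0],
    [[0,0,0],[1,0,0],0],
    [[0,0,0],[1,0,0],0],
    [[0,0,0],[0,0,0],0],
  ],
)

```text
clock: 13.83
tool_pos: [0.5293, 0.176, 0.0954]
eef_rot: [0.025, 0.402, -0.061, 0.913]
contact_force: [-0.4, -0.4, -0.2]
opening: 0.01
```

```bash
python3 - <<'E'
from h import *; from plant import r
s=r.get_state(); lev(s,(-77.7,74)); print(s["q"].round(2))
E
```

```text
t 13.83 pos [0.5293 0.176  0.0954] F [-0.4 -0.4 -0.2] open 0.01
turn deg [-0.12 -2.48  0.34]  shift cm now-axes [ 2.95 -0.01  0.05]  goal-axes [ 2.95 -0.03 -0.08]
local [-98.    1.8  95.4] F [-0.4 -0.5 -0.2]
[-0.42  0.98 -0.52  2.45  2.17  1.21 -1.46]
```

drive_tool(
  deltas=[
    [[0,-1.2,0],[0.8,0,-0.1],0],
    [[0,-1.2,0],[0.8,0,0],0],
    [[0,0,0],[0.8,0,0],0],
    [[0,0,0],[0.5,0,0],0],
    [[0,0,0],[0,0,0],0],
    [[0,0,0],[0,0,0],0],
  ],
)

```text
clock: 14.33
tool_pos: [0.5469, 0.1742, 0.0744]
eef_rot: [0.024, 0.383, -0.061, 0.921]
contact_force: [0.8, -0.9, 0.0]
opening: 0.007
```

```bash
python3 - <<'E'
from h import *; from plant import r
s=r.get_state(); lev(s,(-67,84.5)); print(s["q"].round(2))
p=r.snapshot("top")
cv2.imwrite("pics/p5.png",cv2.resize(p["color"][150:230,190:290],None,fx=7,fy=7,interpolation=cv2.INTER_CUBIC)[:,:,::-1])
E
```

```text
t 14.33 pos [0.5469 0.1742 0.0744] F [ 0.8 -0.9  0. ] open 0.007
turn deg [-0.02 -0.18  0.23]  shift cm now-axes [ 0.23 -0.07  1.66]  goal-axes [ 0.23 -0.07  1.66]
local [-80.3   2.2  74.4] F [ 0.9 -0.8  0. ]
[-0.41  1.05 -0.49  2.43  2.24  1.28 -1.49]
```

View pics/p5.png

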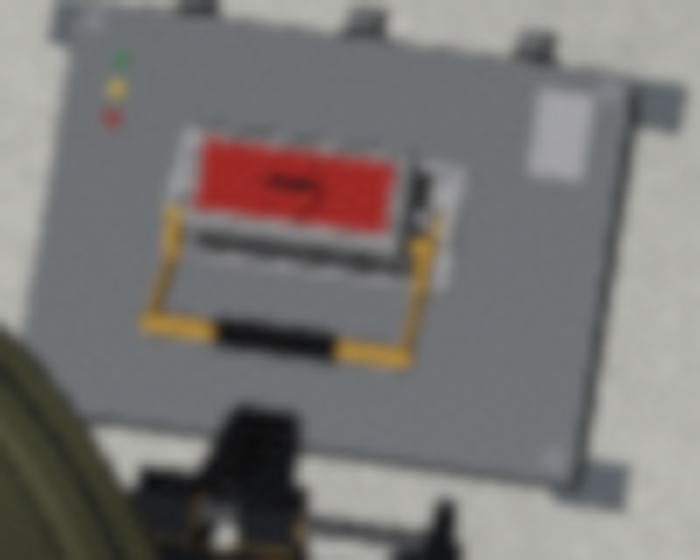

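p5 shows the fingertips at about (270,408) and the bar grip at about (275,340). They look farther apart than nominal, so I'll reach a little deeper under the bar before pushing.

drive_tool(
  deltas=[
    [[0,0,0],[0,0,0.5],0],
    [[0,0,0],[0.4,0,0.2],0],
    [[0,0,0],[0.4,-0.05,0],0],
    [[0,0,0],[0.3,0,0],0],
    [[0,0,0],[0,0,0],0],
  ],
)

```text
clock: 14.8
tool_pos: [0.5598, 0.1719, 0.0712]
eef_rot: [0.024, 0.383, -0.061, 0.921]
contact_force: [0.8, -0.0, 0.5]
opening: 0.003
```

```bash
python3 - <<'E'
from h import *; from plant import r; import pickle
s=r.get_state(); lev(s,(-67,84.5))
d=pickle.load(open("s0.pkl","rb"));T=d["top"]
th=np.radians(-7.3);ex=np.array([np.cos(th),np.sin(th),0])
for n,q,z in(("tip",(270,408),.073),("tip",(270,408),.0666),("bar",(275,341),.093)): X=onz(T,(q[0]/7-.4+190,q[1]/7-.4+150),z); print(n,((X-[.6263,.1618,0])@ex*1e3).round(1))
E
```

```text
t 14.8 pos [0.5598 0.1719 0.0712] F [ 0.8 -0.   0.5] open 0.003
turn deg [-0.03 -0.15  0.25]  shift cm now-axes [-0.92 -0.01  0.96]  goal-axes [-0.92 -0.01  0.96]
local [-67.3   1.6  71.2] F [0.8 0.1 0.5]
tip -81.8
tip -81.3
bar -57.4
```

drive_tool(
  deltas=[
    [[0,0,0],[0,0,0.2],0],
    [[0,0,0],[0,0,0.2],0],
    [[0,0,0],[0,0,0.2],0],
    [[0,0,0],[0,0,0.15],0],
    [[0,0,0],[0,0,0],0],
  ],
)

```text
clock: 15.22
tool_pos: [0.5648, 0.1717, 0.0772]
eef_rot: [0.024, 0.383, -0.06, 0.921]
contact_force: [1.1, 0.1, 1.4]
opening: 0.004
```

drive_tool(
  deltas=[
    [[0,0,0],[0,0,0.1],0],
    [[0,0,0],[0,0,0.1],0],
    [[0,0,0],[0,0,0.1],0],
    [[0,0,0],[0,0,0],0],
  ],
)

```text
clock: 15.55
tool_pos: [0.5668, 0.1714, 0.079]
eef_rot: [0.024, 0.383, -0.06, 0.921]
contact_force: [0.9, 0.7, 0.2]
opening: 0.007
```

```bash
python3 - <<'E'
from h import *; from plant import r
s=r.get_state(); lev(s,(-67,84.5))
E
```

```text
t 15.55 pos [0.5668 0.1714 0.079 ] F [0.9 0.7 0.2] open 0.007
turn deg [ 0.   -0.16  0.2 ]  shift cm now-axes [-0.86 -0.05 -0.09]  goal-axes [-0.86 -0.05 -0.09]
local [-60.3   2.   79. ] F [0.8 0.8 0.2]
```

drive_tool(
  deltas=[
    [[0,0,0],[0,0,0.1],0],
    [[0,0,0],[0,0,0.1],0],
    [[0,0,0],[0,0,0.1],0],
    [[0,0,0],[0,0,0],0],
  ],
)

```text
clock: 15.88
tool_pos: [0.5689, 0.1711, 0.0811]
eef_rot: [0.024, 0.383, -0.06, 0.921]
contact_force: [0.1, -0.3, 0.2]
opening: 0.004
```

drive_tool(
  deltas=[
    [[0,0,0],[0,0,0.1],0],
    [[0,0,0],[0,0,0.1],0],
    [[0,0,0],[0,0,0.1],0],
    [[0,0,0],[0,0,0],0],
  ],
)

```text
clock: 16.22
tool_pos: [0.571, 0.1709, 0.0833]
eef_rot: [0.024, 0.383, -0.06, 0.921]
contact_force: [0.5, -0.4, -0.6]
opening: 0.007
```

```bash
python3 - <<'E'
from h import *; from plant import r
s=r.get_state(); lev(s,(-67,84.5))
E
```

```text
t 16.22 pos [0.571  0.1709 0.0833] F [ 0.5 -0.4 -0.6] open 0.007
turn deg [ 0.   -0.15  0.2 ]  shift cm now-axes [-0.86 -0.05 -0.7 ]  goal-axes [-0.86 -0.05 -0.7 ]
local [-56.    2.   83.3] F [ 0.5 -0.3 -0.6]
```

```bash
python3 - <<'E'
from h import *; from plant import r; import pickle
p=r.snapshot("scene"); q=r.snapshot("top"); pickle.dump((p,q,r.get_state()),open("s2.pkl","wb"))
a=cv2.resize(p["color"][175:240,355:435],None,fx=6,fy=6,interpolation=cv2.INTER_CUBIC)[:,:,::-1]
b=cv2.resize(q["color"][170:215,200:260],None,fx=8,fy=8,interpolation=cv2.INTER_CUBIC)[:,:,::-1][:,:318]
b=cv2.resize(q["color"][165:225,208:250],None,fx=6.5,fy=6.5,interpolation=cv2.INTER_CUBIC)[:,:,::-1]
cv2.imwrite("pics/p6.png",np.hstack([a,b]))
E
```

```text
(no output)
```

View pics/p6.png

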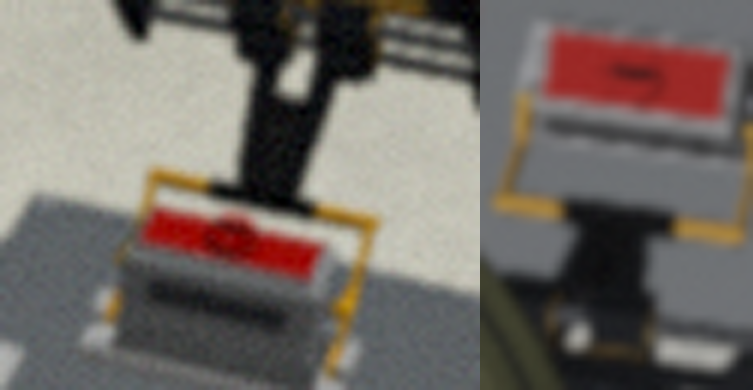

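p6 shows the finger reaching under the grip from behind and the lever unmoved (bar end still near (211,196)). The force is still about zero, so I'll keep pressing in small steps.

drive_tool(
  deltas=[
    [[0,0,0],[0,0,0.1],0],
    [[0,0,0],[0,0,0.1],0],
    [[0,0,0],[0,0,0],0],
  ],
)

```text
clock: 16.57
tool_pos: [0.5724, 0.1707, 0.0847]
eef_rot: [0.024, 0.383, -0.06, 0.921]
contact_force: [0.5, 0.2, -0.2]
opening: 0.007
```

drive_tool(
  deltas=[
    [[0,0,0],[0,0,0.1],0],
    [[0,0,0],[0,0,0.1],0],
    [[0,0,0],[0,0,0],0],
  ],
)

```text
clock: 16.82
tool_pos: [0.5738, 0.1705, 0.0861]
eef_rot: [0.024, 0.383, -0.06, 0.921]
contact_force: [0.4, -0.1, 0.4]
opening: 0.007
```

```bash
python3 - <<'E'
from h import *; from plant import r
s=r.get_state(); lev(s,(-67,84.5))
E
```

```text
t 16.82 pos [0.5738 0.1705 0.0861] F [ 0.4 -0.1  0.4] open 0.007
turn deg [ 0.   -0.15  0.2 ]  shift cm now-axes [-0.86 -0.05 -1.1 ]  goal-axes [-0.87 -0.05 -1.09]
local [-53.1   2.   86.1] F [ 0.4 -0.1  0.4]
```

```bash
python3 - <<'E'
from h import *; from plant import r; import pickle
d=pickle.load(open("s0.pkl","rb")); p,q,s=pickle.load(open("s2.pkl","rb"))
n=r.snapshot("top"); m2=r.snapshot("scene")
def yel(P,roi):
    h=cv2.cvtColor(P["color"],cv2.COLOR_RGB2HSV).astype(int); a,b,c,e=roi; h=h[a:b,c:e]
    m=((h[...,0]>10)&(h[...,0]<30)&(h[...,1]>110)&(h[...,2]>90)).astype(np.uint8)
    k,l,st,ce=cv2.connectedComponentsWithStats(m,connectivity=8)
    return [(st[i,4],(ce[i]+[c,a]).round(1)) for i in range(1,k) if st[i,4]>6]
for nm,P in(("0",d["top"]),("s2",q),("now",n)): print(nm,yel(P,(185,206,205,255)))
for nm,P in(("0",d["scene"]),("s2",p),("now",m2)): print(nm,yel(P,(195,240,368,424)))
a=cv2.resize(m2["color"][185:225,375:415],None,fx=12,fy=12,interpolation=cv2.INTER_CUBIC)[:,:,::-1]
a=np.clip(a.astype(float)*1.0,0,255); a=(255*(a/255)**0.45).astype(np.uint8)
cv2.imwrite("pics/p7.png",a)
E
```

```text
0 [(np.int32(15), array([249.7, 187.5])), (np.int32(28), array([214.8, 195.8])), (np.int32(25), array([243. , 199.9]))]
s2 [(np.int32(14), array([249.7, 187.2])), (np.int32(27), array([214.9, 195.8])), (np.int32(25), array([243. , 199.9]))]
now [(np.int32(15), array([249.7, 187.1])), (np.int32(27), array([214.9, 195.8])), (np.int32(25), array([243. , 199.9]))]
0 [(np.int32(69), array([379. , 212.9])), (np.int32(75), array([412.4, 220.6]))]
s2 [(np.int32(31), array([382.9, 205.8])), (np.int32(66), array([412.5, 220. ]))]
now [(np.int32(30), array([383.2, 205.5])), (np.int32(71), array([412.4, 219.9]))]
```

View pics/p7.png

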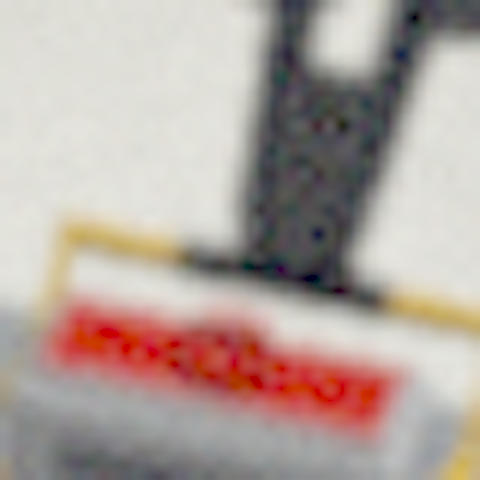

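p7 shows no finger below the bar line, so the shut fingertips are shorter than nominal and sit just behind the bar. I'll back off, reach about 12 mm deeper, then push again.

drive_tool(
  deltas=[
    [[0,0,0],[0,0,-0.8],0],
    [[0,0,0],[0,0,-0.8],0],
    [[0,0,0],[0.6,0,0],0],
    [[0,0,0],[0.6,0,0],0],
    [[0,0,0],[0,0,0],0],
    [[0,0,0],[0,0,0.2],0],
    [[0,0,0],[0,0,0.2],0],
    [[0,0,0],[0,0,0],0],
  ],
)

```text
clock: 17.58
tool_pos: [0.5741, 0.1703, 0.0696]
eef_rot: [0.024, 0.383, -0.061, 0.922]
contact_force: [-0.8, 0.2, 0.4]
opening: 0.003
```

drive_tool(
  deltas=[
    [[0,0,0],[0,0,0.1],0],
    [[0,0,0],[0,0,0.1],0],
    [[0,0,0],[0,0,0.1],0],
    [[0,0,0],[0,0,0],0],
  ],
)

```text
clock: 17.92
tool_pos: [0.5747, 0.1704, 0.0704]
eef_rot: [0.024, 0.385, -0.06, 0.921]
contact_force: [-2.6, 0.3, -2.7]
opening: 0.003
```

drive_tool(
  deltas=[
    [[0,0,0],[0,0,0.1],0],
    [[0,0,0],[0,0,0.1],0],
    [[0,0,0],[0,0,0.1],0],
    [[0,0,0],[0,0,0],0],
  ],
)

```text
clock: 18.25
tool_pos: [0.5763, 0.1702, 0.0726]
eef_rot: [0.023, 0.385, -0.06, 0.921]
contact_force: [-6.3, 0.1, -1.8]
opening: 0.007
```

```bash
cat > y.py <<'E'
from h import *; from plant import r
s=r.get_state(); lev(s,(-67,84.5))
P=r.snapshot("top"); h=cv2.cvtColor(P["color"],cv2.COLOR_RGB2HSV).astype(int)[170:206,205:255]
m=((h[...,0]>10)&(h[...,0]<30)&(h[...,1]>110)&(h[...,2]>90)).astype(np.uint8)
k,l,st,ce=cv2.connectedComponentsWithStats(m,connectivity=8)
print([(int(st[i,4]),(ce[i]+[205,170]).round(1)) for i in range(1,k) if st[i,4]>8])
E
python3 y.py
```

```text
t 18.25 pos [0.5763 0.1702 0.0726] F [-6.3  0.1 -1.8] open 0.007
turn deg [ 0.1  -0.37  0.16]  shift cm now-axes [-2.   -0.05 -0.33]  goal-axes [-2.   -0.05 -0.31]
local [-50.6   2.   72.6] F [-6.2 -0.7 -1.8]
[(16, array([249.8, 186.4])), (28, array([214.9, 195.3])), (26, array([242.7, 199.4]))]
```

Contact: about 6.5 N, and the bar has begun moving. Continuing along the arc.

drive_tool(
  deltas=[
    [[0,0,0],[0,0,0.1],0],
    [[0,0,0],[0,0,0.1],0],
    [[0,0,0],[0,0,0.1],0],
    [[0,0,0],[0,0,0],0],
  ],
)

```text
clock: 18.63
tool_pos: [0.5792, 0.1699, 0.0753]
eef_rot: [0.023, 0.384, -0.06, 0.921]
contact_force: [-4.8, 0.4, 0.2]
opening: 0.008
```

drive_tool(
  deltas=[
    [[0,0,0],[0,0,0.1],0],
    [[0,0,0],[0,0,0.1],0],
    [[0,0,0],[0,0,0.1],0],
    [[0,0,0],[0,0,0],0],
  ],
)

```text
clock: 18.97
tool_pos: [0.5829, 0.1694, 0.0781]
eef_rot: [0.024, 0.382, -0.061, 0.922]
contact_force: [-2.6, 0.3, -0.8]
opening: 0.006
```

```bash
python3 y.py
```

```text
t 18.97 pos [0.5829 0.1694 0.0781] F [-2.6  0.3 -0.8] open 0.006
turn deg [-0.03 -0.05  0.21]  shift cm now-axes [-2.08 -0.06 -1.18]  goal-axes [-2.08 -0.05 -1.17]
local [-44.    2.   78.1] F [-2.6 -0.  -0.8]
[(17, array([249.8, 185.6])), (29, array([214.6, 192.6])), (26, array([243. , 196.9]))]
```

drive_tool(
  deltas=[
    [[0,0,0],[0,0,0.1],0],
    [[0,0,0],[0,0,0.1],0],
    [[0,0,0],[0,0,0.1],0],
    [[0,0,0],[0,0,0],0],
    [[0,0,0],[0,0,0],0],
  ],
)

```text
clock: 19.43
tool_pos: [0.5848, 0.169, 0.08]
eef_rot: [0.024, 0.383, -0.061, 0.922]
contact_force: [0.6, -0.2, -0.5]
opening: 0.007
```

```bash
python3 y.py
```

```text
t 19.43 pos [0.5848 0.169  0.08  ] F [ 0.6 -0.2 -0.5] open 0.007
turn deg [-0.02 -0.07  0.22]  shift cm now-axes [-2.08 -0.05 -1.45]  goal-axes [-2.08 -0.04 -1.44]
local [-42.    1.9  80. ] F [ 0.6 -0.1 -0.5]
[(18, array([249.8, 185.1])), (30, array([214.5, 191.7])), (26, array([243.2, 196. ]))]
```

drive_tool(
  deltas=[
    [[0,0,0],[0,0,0.1],0],
    [[0,0,0],[0,0,0.1],0],
    [[0,0,0],[0,0,0.1],0],
    [[0,0,0],[0,0,0.1],0],
    [[0,0,0],[0,0,0],0],
  ],
)

```text
clock: 19.9
tool_pos: [0.5873, 0.1687, 0.0826]
eef_rot: [0.024, 0.383, -0.06, 0.921]
contact_force: [-0.4, -0.9, -0.6]
opening: 0.004
```

```bash
python3 y.py
```

```text
t 19.9 pos [0.5873 0.1687 0.0826] F [-0.4 -0.9 -0.6] open 0.004
turn deg [-0.   -0.13  0.2 ]  shift cm now-axes [-2.07 -0.05 -1.81]  goal-axes [-2.07 -0.04 -1.81]
local [-39.6   1.9  82.6] F [-0.3 -0.9 -0.6]
[(17, array([250. , 182.1])), (29, array([215.1, 184.5])), (31, array([243.2, 188.5]))]
```

The lever has snapped: the bar jumped to row 184.5. Retreating: down off the bar, out backwards, then up.

drive_tool(
  deltas=[
    [[0,0,0],[0,0,-0.6],0],
    [[0,0,0],[-1,0,-0.4],0],
    [[0,0,0],[-2,0,0],0],
    [[0,0,0],[-2,0,0],0],
    [[0,0,0],[-2,0,0],0],
    [[0,0,0],[-2,0,1],0],
    [[0,0,0],[-2,0,2],0],
    [[0,0,0],[-1,0,2],0],
    [[0,0,0],[0,0,0],0],
    [[0,0,0],[0,0,0],0],
  ],
)

```text
clock: 20.78
tool_pos: [0.531, 0.1765, 0.1969]
eef_rot: [0.024, 0.382, -0.06, 0.922]
contact_force: [-0.1, 0.7, -0.8]
opening: 0.006
```

```bash
python3 y.py; python3 - <<'E'
from h import *; from plant import r; import pickle
d=pickle.load(open("s0.pkl","rb"))
T=r.snapshot("top");S=r.snapshot("scene")
th=np.radians(-7.3);ex=np.array([np.cos(th),np.sin(th),0]);ey=np.array([-np.sin(th),np.cos(th),0]);c=np.array([.6263,.1618,0])+.0013*ex+.0*ey
for nm,x,z in(("open",-57.3,93.2),("shut",-29.6,116.4)):
    for yy in(44,-44): X=c+(x*ex+yy*ey)/1e3; X[2]=z/1e3; print(nm,yy,"top",proj(T,X).round(1),"scene",proj(S,X).round(1))
def red(P,lo):
    a=P["color"].astype(int); m=((a[...,0]>130)&(a[...,1]<80)&(a[...,2]<80)); m[:,:lo[0]]=0;m[:,lo[1]:]=0
    q=np.argwhere(m)[:,::-1]; return q.mean(0),len(q)
q,n=red(T,(200,280)); print("red top",q,n,[((onz(T,q,.108)-[.6263,.1618,0])@e*1e3).round(1) for e in(ex,ey)])
df=[np.abs(T["color"].astype(int)-d["top"]["color"]).max(2)]
for nm,(a,b,e,f) in dict(spare=(205,235,330,360),bottle=(125,165,340,375),carton=(148,192,385,435),driver=(240,300,125,185),mouse=(218,262,442,485),vial=(122,140,322,340)).items(): print(nm,"changed px",int((df[0][a:b,e:f]>60).sum()))
E
```

```text
t 20.78 pos [0.531  0.1765 0.1969] F [-0.1  0.7 -0.8] open 0.006
turn deg [-0.03 -0.06  0.14]  shift cm now-axes [10.03 -0.08 -5.85]  goal-axes [10.02 -0.1  -5.87]
local [-96.4   2.5 196.9] F [-0.2  0.7 -0.8]
[(17, array([250. , 182.1])), (29, array([215.1, 184.5])), (31, array([243.2, 188.5]))]
open 44 top [213.4 195.7] scene [413.8 210.7]
open -44 top [245.6 200.1] scene [381.7 203.6]
shut 44 top [213.4 184.4] scene [412.5 209. ]
shut -44 top [246.1 188.9] scene [379.5 201.8]
red top [231.73109244 176.24789916] 238 [np.float64(1.2), np.float64(0.6)]
spare changed px 0
bottle changed px 0
carton changed px 0
driver changed px 1373
mouse changed px 0
vial changed px 0
```

The bar matches the predicted shut rows (184.4/188.9). The driver region changed, probably because the arm hides it, so I'll check it in the scene view before handing in.

```bash
python3 - <<'E'
from h import *; from plant import r; import pickle
d=pickle.load(open("s0.pkl","rb")); S=r.snapshot("scene")
def yc(P):
    h=cv2.cvtColor(P["color"],cv2.COLOR_RGB2HSV).astype(int)[190:225,445:500]; m=(h[...,0]>10)&(h[...,0]<35)&(h[...,1]>110)&(h[...,2]>90); return np.argwhere(m).mean(0),m.sum()
a,b=yc(d["scene"]),yc(S); print("driver scene",a,b)
if np.abs(a[0]-b[0]).max()<1: r.finish_job(); print("handed in",r.get_state()["clock"])
E
```

```text
driver scene (array([18.2816092 , 19.48275862]), np.int64(174)) (array([18.38285714, 19.33714286]), np.int64(175))
the job is handed in; nothing more can be done
the job is handed in; nothing more can be done
```

The plug is seated fully home on the connector and the lever is shut over its pegs. I handed the job in at about 21 s on the robot's clock; no verdict is reported.

**Seating:** I felt the plug onto the collar and pressed it down to the hard stop. The plug stopped at 52.7 mm with about 15 N on the wrist, then I let go with the lever still open.

**Lever:** I pushed the bar along its arc with the shut fingertips from below, using about 6.5 N at most, until it snapped.

**Last checks:**
- **Lever shut:** the bar sits at image rows 184.5 and 188.5, against 184.4 and 188.9 predicted for shut.
- **Plug in place:** the red plate, seen from above, is within about 1.5 mm of where the plug was seated.
- **Clear of everything:** the arm had backed away, and the force reading was only noise.
- **Bystanders:** five showed no change from above. The screwdriver's patch changed in that view, most likely because the arm hid it; the scene camera showed it unmoved (about 0.1 px).

**What disagreed:**
- **Camera bias:** the two cameras differed by up to about 6 mm in x on the connector.
- **Fingertip reach:** the first lever approach missed because the shut fingertips seemed to reach less far than the stated 11 mm. I backed off, went 12 mm deeper and it worked.

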